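Close the lid seam of a carved keepsake box

ROBOT

A 6-joint arm with a two-finger parallel gripper is mounted at the origin on the work surface. World frame = base frame: x ahead of the robot, y to its left, z up, the work surface at z = 0. Lengths are in m, angles in rad, forces in N, time in s.
With the tool pointing down it reaches from about 0.3 to 0.875 m from the base axis. Payload 6.4 kg.
Tool frame: the origin (TCP) lies on the centre line of the jaws, within the pads' length; the fingertips stand 25 mm ahead of it and the grasp point (between the pads) lies 6 mm ahead of it; z points along the fingers, y is the line along which they close (so a half turn about z gives the same grasp; the last joint's range is limited). The gripper opens to 85 mm and grips with 20 to 120 N. Pads are 22 mm wide; open, the fingers measure 114 mm over their backs; the gripper's body (76 mm by 85 mm) begins 54 mm behind the grasp point. The pads swing forward as they close: fully open they stand 13 mm farther back than shut.
Start: joints at [-1.401, 0.181, 1.607, -0, 1.354, -0.206], TCP at [0.211, -0.535, 0.256] pointing down, gripper open.
Joint ranges: [-2.99, 2.99], [-0.89, 2.07], [0.3, 2.58], [-1.14, 4.28], [0, 2.63], [-3.12, 3.12]. Speed limits (rad/s): [2.57, 2.57, 3.01, 3.14, 3.14, 3.14].

INTERFACE

Orientations are given as a unit quaternion [w, x, y, z].
In Python, from bench import get_obs, camera, hand_in, spot_in gives the robot as it stands.
- The arm moves only by the shell command python3 -m jog 'ROWS'. ROWS is JSON, one flat list of numbers, 7 for each row, row after row: the shift along the tool's x, y, z in m, then the turn, a rotation vector about the tool's x, y, z in rad, then the closure, from 0 (fully open) to 1 (shut). A call has 1 to 20 rows; each row is the pose to reach, as a shift and turn from the pose commanded when the call began, along the tool's axes at that moment; what a row does not reach only later rows make up. A row lasts 1/8 s, in which the tool goes at most 62.5 mm and 10.7 degrees, less where a joint would pass 70% of its speed; a pose out of reach is approached as far as the arm can. A call with a gripper value outside its range is refused whole. The fingers move at their own pace and stop on an object; the grip force is fixed at half the most. Time passes only in rows, so rows that repeat a pose let the fingers close. It gives the time, the measured TCP pose, the force, the opening and the grip force at its end, in the units of the state.
- get_obs(): the state, without advancing time (a new reading comes with each control period).
- camera(name): name is "side" or "top"; returns a dict with "frame" (400x640x3 uint8, red, green, blue), "mtx" (3x3 intrinsics, pixels), "extrinsics" (4x4, takes a point from camera to world coordinates). Camera axes: x right, y up, looking along -z (the intrinsics and any distortion apply to the point x, -y, -z); pixel columns grow to the right and rows downward; lengths in m; the calibration is good to about 2 mm. A picture is of the moment at which its call begins. There is no depth.
- hand_in(): hands the job in; it is judged then, once.
Trained networks look in a picture, given as the dict that the camera call returned (one of the last four; its "shot" number tells which), for a name from the list of things; names that differ only in an ending like _2 or _b are one class to them, and where a whole thing is asked for, a point or a joint stands for the part that bears it (a point fixed in the world has none). Each returns a list of dicts, best first, with "confidence" (0 to 1); they miss things now and then, are a little off and sometimes report something else, mostly with a low value. They report only what shows in the picture. A call takes as long as a camera call. They do not tell look-alikes from the thing itself.
- spot_in(picture, name): "xyz" ([x, y, z] in m, in world coordinates, good to about 4 mm: the middle of the surface that is visible of it).
The state is a dict: "time_s": time; "q": joint angles; "dq": joint speeds; "joint_efforts": joint torques, N m; "eef_pos": TCP position; "eef_rot": TCP orientation; "wrist_force": force on the tool from outside, world axes, zero at the start; "torque": the same for the moment, N m; "opening": opening from 0.0 (shut) to 1.0 (fully open); "grasp_force": force on a finger pad.
Only numpy, scipy, OpenCV 4.12 (cv2) and the standard library are available. Lean on these libraries where they do the work, as an engineer would, in place of code of your own. Each camera call takes 0.05 s, during which the arm holds its last target. There are 200 camera calls.

TASK

Finish the lid of the wooden keepsake box: lower the loose lid panel (do not drop it) onto the two pegs of the open half until it lies flat beside the fitted panel, and let it go. Then take the burnisher from its fork stand and run its tip gently and slowly, at 2 to 3 cm a second, along the bottom of the groove between the panels, in one pass without lifting out, from the end nearer the robot to the far end. Hang the burnisher back in its fork, tip down, and leave the other things on the bench where they are.

Things in the scene. Friction and masses are not known exactly. Their poses are not given: they have to be found in the camera images.
- box: Pale wooden keepsake box fixed to the bench, 136 (x) x 110 (y) x 45 mm tall, rim 8 mm. Origin: centre of the underside, z up. Its x runs along the lid seam and points away from the robot within 0.5 rad. Its -y half carries a fitted lid panel (top 59 mm above the bench, grip block on it up to 83 mm); its +y half is open, with two upright pegs; a rail runs between the halves.
- seat (a point): Where the loose panel's origin belongs: on the rim plane, 45 mm above the bench, midway between the two pegs (box x 0, y +29 mm); axes as the box. The pegs are 10 mm thick with chamfered tops, stand 12 mm above the rim, at 45 mm either side along x.
- seam_start (a point): On the groove's bottom (54 mm above the bench), 7 mm from its near end, box x -58 mm: start of the pass. With both panels on, the groove is straight, 12 mm wide, 5 mm deep, 130 mm long, open at both ends. Its sides are the edges of the two panels, its bottom a fixed wooden rail 8 mm wide, leaving 2 mm slits beside it.
- seam_mid (a point): On the groove's bottom at its middle (box x 0, y 0). The panels' grip blocks stand here on either side, 15 mm from the groove's centre line, to 29 mm above its bottom, spanning box x -8 to +8 mm.
- seam_end (a point): On the groove's bottom, 7 mm from its far end (box x +58 mm): end of the pass.
- panel: Loose plywood lid panel, about 110 g, flat on the bench. Plate 130 (x) x 46 (y) x 14 mm with 12 mm through holes at x -45 and +45 mm, y 0. On its middle a grip block 16 (x) x 28 (y) mm, 24 mm tall, top 38 mm above the underside; pinch it along x. Origin: underside, plate centre; z up. Seated, its x is parallel to the box's (it is alike either way round); at the start it is within 1.2 rad of that.
- burnisher: Burnisher, about 120 g, 127 mm long, hanging upright, tip down. From below: round polished steel tip 7 mm wide (slides easily), shank 6 to 9 mm thick, brass collar 34 mm wide, 5 mm thick, underside 60 mm above the tip, then a square dark wooden handle 22 x 22 mm from 65 to 127 mm above the tip, faces square to its x and y. Origin: lowest point of the tip; z up along the handle.
- tip (a point): Lowest point of the burnisher's tip (same as its origin).
- collar (a point): Centre of the underside of the burnisher's collar, 60 mm above the tip.
- stand: Steel fork stand fixed to the bench: foot 110 x 85 x 10 mm, post at its +x end, two level prongs with a 16 mm gap, free ends towards -x; nothing higher than 75 mm. Origin: on the bench under the hanging place. The gap is free from x -21 to +36 mm; shank and tip fit down through it from above, or in from the open end.
- hang (a point): Hanging place: between the prongs at the height of their tops (75 mm above the bench). The collar's underside rests here, so the tip hangs 15 mm above the bench.
- heart_blank: Bystander, leave alone: loose heart-shaped block of brown wood, 130 x 130 x 40 mm. Origin under it.
- sanding_block: Bystander, leave alone: cork sanding block 100 x 55 x 25 mm. Origin under it.
- chisel: Bystander, leave alone: chisel lying flat, 200 mm long, wooden handle. Origin under it.
- varnish_jar: Bystander, leave alone: amber glass jar with a steel lid, 64 mm wide, 85 mm tall. Origin under it.
- strip: Bystander, leave alone: strip of pale wood 200 x 35 x 14 mm. Origin under it.
- mallet: Bystander, leave alone: wooden mallet lying down, head 100 mm long and 55 mm tall. Origin under it.
- brush_cup: Bystander, leave alone: white ceramic cup, 72 mm wide, 85 mm tall. Origin under it.
Things that resemble listed ones, but are neither listed nor needed, are in the scene too. There is more than one size of the panel; the one meant has the size given above.

How it is judged:
By the outcome, as a careful person would: the job done as asked, in the order asked, and still so for the second after the job is handed in, with the robot touching nothing.
It also fails if it takes over 67 s, if anything falls off the work surface, if the arm or the gripper's body presses on something with over 40 N, if the wrist force passes 120 N, or if a joint passes its speed limit or range.

## Working session

There is one attempt and no reset: what is moved stays moved. The work goes in short steps, Python scripts to look and compute and a shell command to move; the robot and the scene stay as the last step left them, time stands still between calls to the robot, and variables do not carry over. Pictures are saved under pics/ and viewed, at most 13 in all, crops included, and the job is handed in when it is done.

```bash
mkdir -p pics
cat > h.py <<'E'
import numpy as np, cv2
from bench import get_obs, camera, spot_in
def proj(c,P):
    P=np.atleast_2d(P);E=np.linalg.inv(c["extrinsics"]);q=P@E[:3,:3].T+E[:3,3]
    q=np.c_[q[:,0],-q[:,1],-q[:,2]]@np.array(c["mtx"]).T
    return q[:,:2]/q[:,2:]
def back(c,uv,z):
    uv=np.atleast_2d(uv).astype(float);d=np.c_[uv,np.ones(len(uv))]@np.linalg.inv(c["mtx"]).T
    d=d*[1,-1,-1];E=np.array(c["extrinsics"]);d=d@E[:3,:3].T;o=E[:3,3]
    return o+d*((z-o[2])/d[:,2])[:,None]
def save(c,name,box=None,s=1):
    f=c["frame"]
    if box: f=f[box[1]:box[3],box[0]:box[2]]
    cv2.imwrite("pics/"+name,cv2.resize(f[:,:,::-1],None,fx=s,fy=s,interpolation=cv2.INTER_CUBIC))
E
python3 - <<'E'
from h import *
np.set_printoptions(precision=4,suppress=True)
o=get_obs();print(o)
for n in("top","side"):
    c=camera(n);save(c,n+"0.png",s=1.25);print(n,c["extrinsics"],c["mtx"],c.keys())
    for k in("box","panel","burnisher","stand","collar","tip"):
        for r in spot_in(c,k):print(k,np.round(r["xyz"],3),round(r["confidence"],2),proj(c,r["xyz"])[0].round())
E
```

```text
{'time_s': 0.0, 'q': array([-1.4013,  0.1816,  1.608 ,  0.    ,  1.3538, -0.2063]), 'dq': array([-0.0004,  0.0014, -0.0004, -0.0001, -0.0003,  0.0026]), 'joint_efforts': array([ -0.0001, -44.4869, -35.1343,  -0.0003,   0.0092,   0.    ]), 'eef_pos': array([ 0.211 , -0.5343,  0.2553]), 'eef_rot': array([-0.0009,  0.9824,  0.1868,  0.    ]), 'wrist_force': array([ 0.7207, -0.1092,  0.9767]), 'torque': array([-0.0267,  0.01  , -0.0406]), 'grasp_force': 0.0, 'opening': 0.9983160732812593}
top [[ 0.0193  0.9831 -0.182   0.275 ]
 [-0.9998  0.0179 -0.0093 -0.0099]
 [-0.0059  0.1822  0.9833  1.7173]
 [ 0.      0.      0.      1.    ]] [[512.1442   0.     311.36  ]
 [  0.     512.1442 203.7337]
 [  0.       0.       1.    ]] dict_keys(['frame', 'mtx', 'extrinsics', 'shot'])
box [0.604 0.004 0.046] 0.55 [312. 198.]
panel [ 0.515 -0.304  0.018] 0.93 [404. 227.]
panel [ 0.563 -0.148  0.01 ] 0.76 [357. 213.]
burnisher [0.486 0.299 0.128] 0.66 [217. 228.]
burnisher [ 0.521 -0.301  0.013] 0.58 [403. 226.]
stand [0.486 0.295 0.012] 0.89 [225. 233.]
collar [0.488 0.303 0.124] 0.45 [216. 228.]
side [[-0.99    0.0912 -0.1072  0.4354]
 [-0.1398 -0.5495  0.8237  1.0845]
 [ 0.0162  0.8305  0.5568  0.8072]
 [ 0.      0.      0.      1.    ]] [[427.3151   0.     322.0652]
 [  0.     427.3151 200.9084]
 [  0.       0.       1.    ]] dict_keys(['frame', 'mtx', 'extrinsics', 'shot'])
box [0.498 0.311 0.01 ] 0.66 [335. 292.]
panel [ 0.519 -0.286  0.02 ] 0.83 [348. 172.]
panel [ 0.554 -0.143  0.01 ] 0.66 [334. 194.]
panel [ 0.41  -0.42   0.014] 0.5 [379. 159.]
burnisher [0.487 0.31  0.11 ] 0.8 [341. 263.]
stand [0.499 0.312 0.015] 0.86 [335. 291.]
stand [0.605 0.015 0.047] 0.73 [312. 210.]
stand [ 0.729 -0.232  0.015] 0.6 [289. 176.]
collar [0.484 0.314 0.111] 0.77 [342. 263.]
collar [0.594 0.551 0.038] 0.53 [276. 361.]
tip [0.489 0.316 0.107] 0.52 [340. 265.]
```

View pics/top0.png

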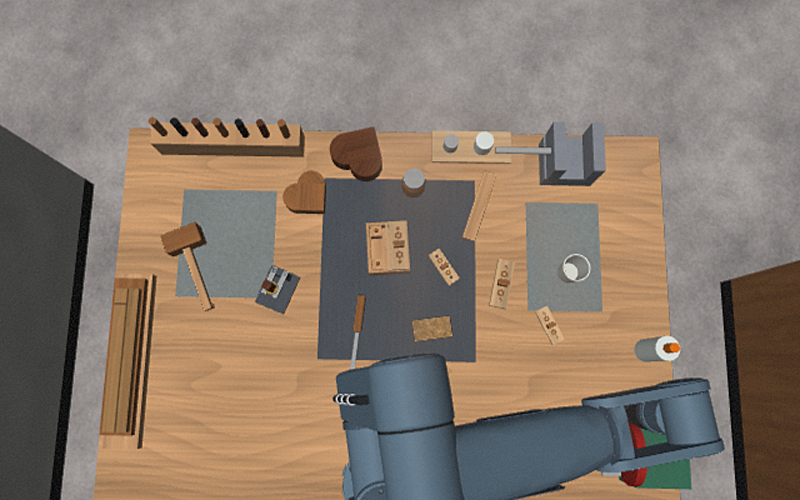

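View pics/side0.png

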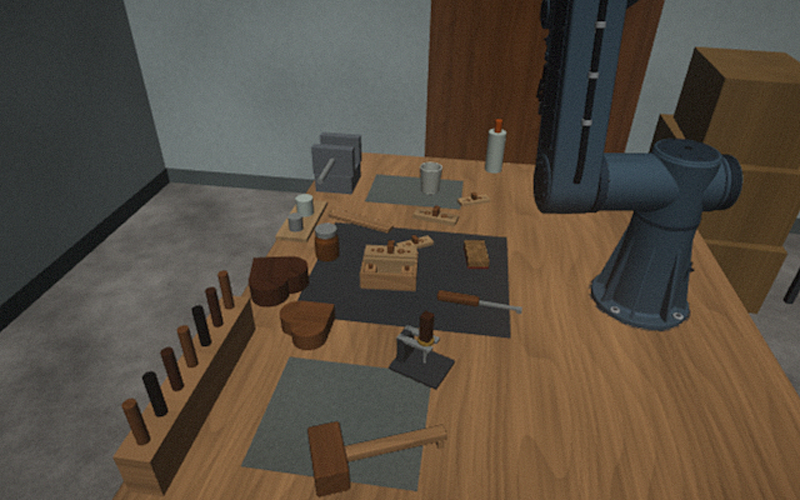

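The top view shows the box at about (388,247), with three candidate panels at (444,267), (502,282) and (549,325). The burnisher is in its stand at (277,285). I'll enlarge the candidates and the box.

Run:
```python
from h import *
c=camera("top");save(c,"crop1.png",(288,170,458,285),4.7)
s=camera("top")
print(c["frame"].shape)
save(c,"crop2.png",(195,200,245,255),10)
```

```text
(400, 640, 3)
```

View pics/crop1.png

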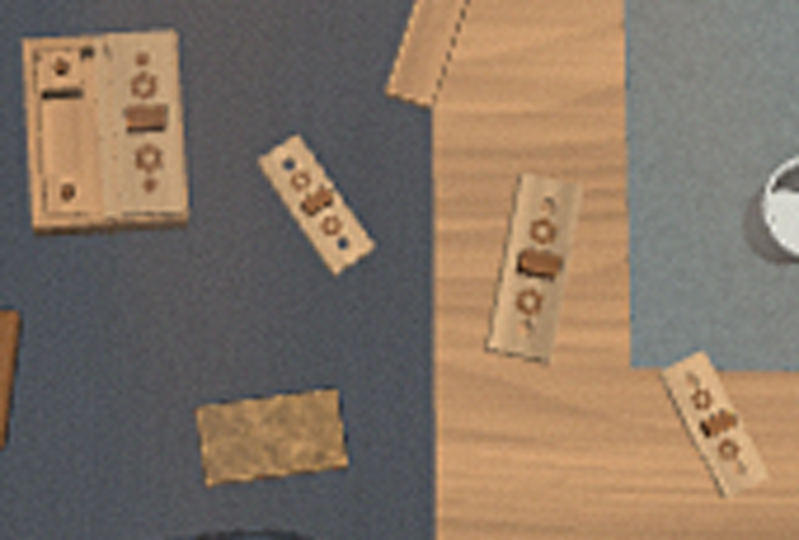

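View pics/crop2.png

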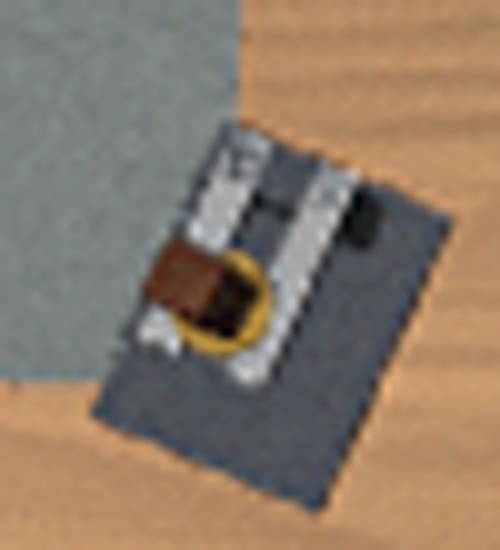

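```bash
cat >> h.py <<'E'
def fit(c,uv,P):
    from scipy.optimize import least_squares
    P=np.array(P,float);uv=np.array(uv,float);b=back(c,uv.mean(0),P[:,2].mean())[0]
    def W(p):
        a=p[2];R=np.array([[np.cos(a),-np.sin(a)],[np.sin(a),np.cos(a)]])
        return np.c_[P[:,:2]@R.T+p[:2],P[:,2]]
    best=min((least_squares(lambda p:(proj(c,W(p))-uv).ravel(),[b[0],b[1],a],loss='soft_l1') for a in np.arange(-3,3,.8)),key=lambda r:r.cost)
    return best.x,np.abs(best.fun).reshape(-1,2).round(1)
E
cat > m.py <<'E'
from h import *
np.set_printoptions(precision=4,suppress=True)
c=camera("top")
cr=lambda L,o=(288,170),s=4.7:(np.array(L,float)+.5)/s+np.array(o)-.5
for n,L in dict(A=[(258,157),(297,135),(375,245),(337,273)],B=[(518,173),(580,180),(547,363),(486,350)],C=[(662,367),(703,350),(768,475),(730,497)]).items():
    p=back(c,cr(L),.014);print(n,np.linalg.norm(np.diff(p[[0,1,2,3,0]],axis=0),axis=1),p.mean(0))
h=.014
print("panelB",*fit(c,cr([(518,173),(580,180),(547,363),(486,350),(550,203),(529,327),(540,258)]),[(.065,.023,h),(.065,-.023,h),(-.065,-.023,h),(-.065,.023,h),(.045,0,h),(-.045,0,h),(0,0,.038)]))
print("box",*fit(c,cr([(22,40),(33,228),(62,66),(68,190),(176,30),(186,215),(147,112)]),[(.068,.055,.045),(-.068,.055,.045),(.045,.029,.057),(-.045,.029,.057),(.065,-.052,.059),(-.065,-.052,.059),(0,-.029,.083)]))
q=cr([(185,275),(230,118),(455,215),(320,512),(92,412),(205,290)],(195,200),10)
print("top of handle",back(c,q[0],.142)); f=back(c,q[1:5],.01);print("foot",f,f.mean(0))
d=f[0]+f[1]-f[2]-f[3];print("yaw",np.arctan2(d[1],d[0]))
E
python3 m.py
```

```text
A [0.0325 0.097  0.0341 0.1008] [ 0.5625 -0.1413  0.014 ]
B [0.0446 0.1345 0.0439 0.1302] [ 0.5193 -0.2956  0.014 ]
C [0.0319 0.0973 0.0313 0.1011] [ 0.4107 -0.4228  0.014 ]
panelB [ 0.5198 -0.2969 -0.1813] [[0.1 0.4]
 [0.3 0.7]
 [0.9 0.5]
 [0.3 0.4]
 [1.  0.2]
 [1.  0.1]
 [0.1 0.5]]
box [0.6074 0.0103 0.0748] [[0.4 0.1]
 [0.1 0.1]
 [0.1 0.2]
 [0.  0.1]
 [0.4 0.2]
 [0.1 0.7]
 [0.1 0.8]]
top of handle [[0.4874 0.3089 0.142 ]]
foot [[0.559  0.3233 0.01  ]
 [0.5273 0.2456 0.01  ]
 [0.4263 0.2862 0.01  ]
 [0.4584 0.3643 0.01  ]] [0.4928 0.3048 0.01  ]
yaw -0.3846890972915073
```

Candidates by plate size:
- A (355,213): 33x99 mm
- B (402,226): 44x132 mm
- C (439,260): 32x99 mm

B matches the stated 130x46 mm, and the crop confirms it. Next I'll move above it.

```bash
cat >> h.py <<'E'
from scipy.spatial.transform import Rotation as R_
def pose():
    o=get_obs();return o["eef_pos"],R_.from_quat(np.roll(o["eef_rot"],-1))
def go(xyz,yang):
    "tool-frame shift and rotvec to reach xyz, pointing down, tool y along world angle yang (mod pi)"
    p,R=pose();best=None
    for a in(yang,yang+np.pi):
        y=np.array([np.cos(a),np.sin(a),0]);z=np.array([0,0,-1.]);T=R_.from_matrix(np.c_[np.cross(y,z),y,z])
        r=(R.inv()*T).as_rotvec()
        if best is None or np.linalg.norm(r)<np.linalg.norm(best):best=r
    print("shift",R.inv().apply(np.array(xyz)-p).round(4),"rot",best.round(4),"at",p.round(4))
E
python3 -c "
from h import *
go([.5198,-.2969,.12],-.1813)"
```

```text
shift [ 0.3745 -0.1081  0.1363] rot [ 0.      0.     -1.0137] at [ 0.2111 -0.5349  0.2563]
```

```bash
python3 -m jog '[0.06,-0.018,0.02,0,0,-0.17,0.5, 0.12,-0.036,0.04,0,0,-0.34,0.5, 0.18,-0.054,0.06,0,0,-0.51,0.5, 0.24,-0.072,0.08,0,0,-0.68,0.5, 0.3,-0.09,0.11,0,0,-0.85,0.5, 0.36,-0.105,0.13,0,0,-1.014,0.5, 0.3745,-0.108,0.136,0,0,-1.014,0.5, 0.3745,-0.108,0.136,0,0,-1.014,0.5, 0.3745,-0.108,0.136,0,0,-1.014,0.5]'
python3 - <<'E'
from h import *
go([.5198,-.2969,.043],-.1813)
c=camera("side")
for z in(.014,.038): print(proj(c,[.5198,-.2969,z]))
save(c,"side1.png",(310,140,390,200),10)
E
```

```text
time_s: 1.98
eef_pos: [0.5196, -0.2973, 0.1204]
eef_rot: [0.0, 0.768, 0.64, -0.0]
wrist_force: [-1.3, -0.6, 0.5]
opening: 0.499
grasp_force: 0.0
shift [0.0005 0.0002 0.0774] rot [-0.0002  0.0004  0.0006] at [ 0.5196 -0.2973  0.1204]
[[348.09300096 171.86740588]]
[[348.41941782 166.21387258]]
```

View pics/side1.png

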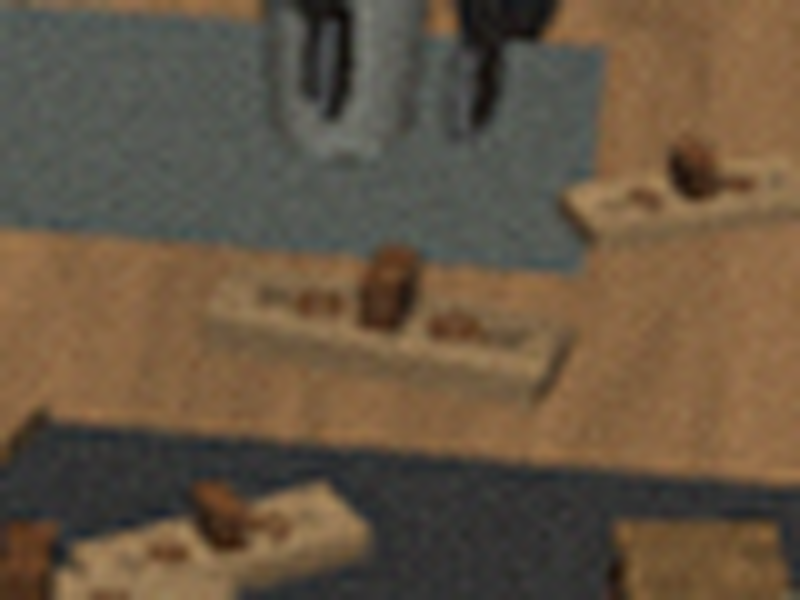

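The side crop shows panel B's grip block top at about (349.5,166), against a predicted (348.4,166.2), and the fingers straddle it. I'll descend and grip.

```bash
python3 -m jog '[0,0,0.04,0,0,0,0.5, 0,0,0.065,0,0,0,0.5, 0,0,0.077,0,0,0,0.5, 0,0,0.077,0,0,0,0.5, 0,0,0.077,0,0,0,1, 0,0,0.077,0,0,0,1, 0,0,0.077,0,0,0,1, 0,0,0.077,0,0,0,1]'; python3 -m jog '[0,0,-0.01,0,0,0,1, 0,0,-0.03,0,0,0,1, 0,0,-0.06,0,0,0,1, 0,0,-0.1,0,0,0,1, 0,0,-0.1,0,0,0,1]'
python3 -c "
from h import *
go([.6052,.0392,.14],.0748)"
```

```text
time_s: 3.02
eef_pos: [0.5207, -0.2979, 0.045]
eef_rot: [0.001, 0.768, 0.64, 0.0]
wrist_force: [-0.5, -0.6, 6.7]
opening: 0.167
grasp_force: 61.8
time_s: 3.65
eef_pos: [0.5221, -0.2987, 0.1486]
eef_rot: [0.004, 0.768, 0.64, 0.001]
wrist_force: [0.0, -0.3, -1.2]
opening: 0.171
grasp_force: 60.8
shift [0.3474 0.021  0.0072] rot [ 0.0069  0.0053 -0.2555] at [ 0.5221 -0.2987  0.1486]
```

```bash
python3 -m jog '[0.05,0.003,0.001,0,0,-0.04,1, 0.1,0.006,0.002,0,0,-0.08,1, 0.15,0.009,0.003,0,0,-0.12,1, 0.2,0.012,0.004,0,0,-0.16,1, 0.25,0.015,0.005,0,0,-0.2,1, 0.3,0.018,0.006,0,0,-0.23,1, 0.33,0.02,0.007,0,0,-0.2555,1, 0.347,0.021,0.007,0,0,-0.2555,1, 0.347,0.021,0.007,0,0,-0.2555,1, 0.347,0.021,0.007,0,0,-0.2555,1]'
python3 - <<'E'
from h import *
go([.6052,.0392,.14],.0748)
print(get_obs()["wrist_force"])
c=camera("top");print(proj(c,[.6052,.0392,.14-.031]))
save(c,"top2.png",(270,170,350,230),10)
c=camera("side");print(proj(c,[.6052,.0392,.14-.031]))
save(c,"side2.png",(260,160,360,235),8)
E
```

```text
time_s: 4.9
eef_pos: [0.6027, 0.0395, 0.1362]
eef_rot: [0.0, 0.681, 0.733, -0.0]
wrist_force: [-0.5, -0.0, -0.6]
opening: 0.174
grasp_force: 60.8
shift [-0.0005  0.0025 -0.0038] rot [-0.0004  0.0004 -0.0014] at [0.6027 0.0395 0.1362]
[-0.45342593 -0.00346069 -0.62170913]
[[300.99772982 193.57960098]]
[[310.86073397 197.54685324]]
```

View pics/side2.png

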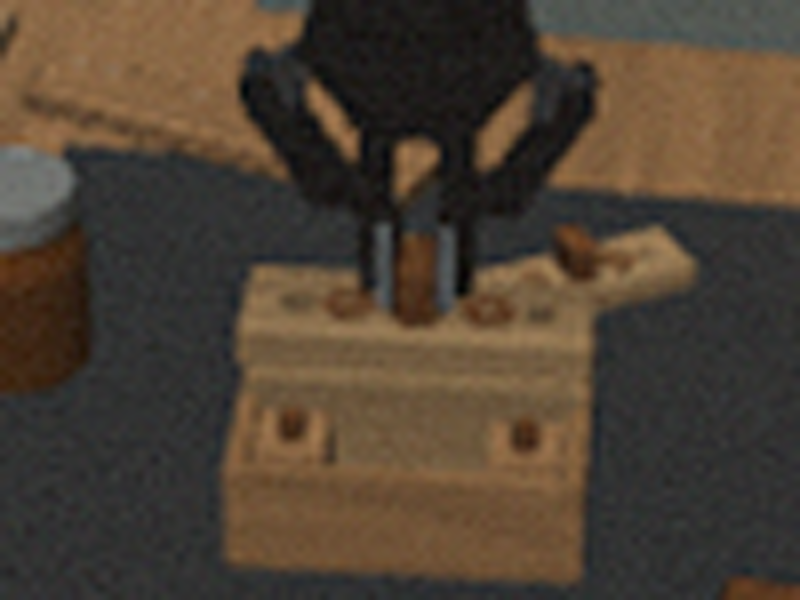

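The side crop shows the panel level in the fingers, with its holes at about (298,300) and (540,313). The peg tops are at (292,420) and (525,432). I'll fit both poses in this view.

Run:
```python
from h import *
np.set_printoptions(precision=4,suppress=True)
c=camera("side")
cr=lambda L:(np.array(L,float)+.5)/8+np.array((260,160))-.5
for z in(.087,.091,.095):
  h=z+.014
  print("panel",z,*fit(c,cr([(250,268),(240,338),(590,350),(240,368),(592,382),(298,300),(540,313),(417,237)]),[(.065,-.023,h),(.065,.023,h),(-.065,.023,h),(.065,.023,z),(-.065,.023,z),(.045,0,h),(-.045,0,h),(0,0,z+.038)]))
print("box",*fit(c,cr([(292,418),(525,430),(225,472),(585,482),(228,565),(580,580)]),[(.045,.029,.057),(-.045,.029,.057),(.068,.055,.045),(-.068,.055,.045),(.068,.055,0),(-.068,.055,0)]))
print(proj(c,[.6052,.0392,.057])*8-np.array((260,160))*8)
```

```text
panel 0.087 [0.6038 0.0291 0.0991] [[0.2 0. ]
 [0.1 0.3]
 [0.1 0.2]
 [0.  0.2]
 [0.3 0.3]
 [0.1 0.4]
 [0.2 0.2]
 [0.2 2.1]]
panel 0.091 [0.6028 0.035  0.0978] [[0.1 0.1]
 [0.2 0.4]
 [0.2 0.2]
 [0.1 0.2]
 [0.2 0.3]
 [0.  0.4]
 [0.1 0.2]
 [0.2 2. ]]
panel 0.095 [0.6018 0.0408 0.0965] [[0.  0.1]
 [0.4 0.4]
 [0.4 0.2]
 [0.2 0.2]
 [0.  0.2]
 [0.  0.3]
 [0.  0.2]
 [0.2 1.9]]
box [0.6091 0.008  0.0998] [[0.2 1. ]
 [0.2 1.4]
 [0.2 0.2]
 [0.  0.6]
 [0.1 0.4]
 [0.2 0.2]]
[[406.663  414.8098]]
```

View pics/top2.png

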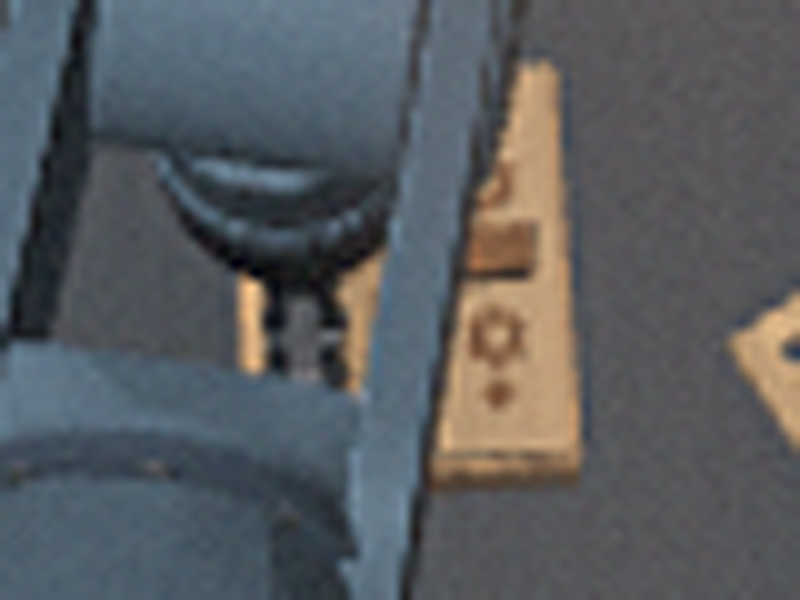

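The panel and box yaws agree, and the panel needs about +3 mm along the seam. I'll shift it, lower it to just above the pegs and look again from the side.

```bash
python3 -m jog '[0,0.003,0,0,0,0,1, 0,0.003,0.015,0,0,0,1, 0,0.003,0.027,0,0,0,1, 0,0.003,0.027,0,0,0,1, 0,0.003,0.027,0,0,0,1]'
python3 - <<'E'
from h import *
print(get_obs()["eef_pos"],get_obs()["wrist_force"])
c=camera("side");save(c,"side3.png",(275,180,345,232),11)
np.save("c3",c,allow_pickle=True)
E
```

```text
time_s: 5.68
eef_pos: [0.6058, 0.0409, 0.109]
eef_rot: [-0.0, 0.68, 0.733, -0.0]
wrist_force: [0.0, -0.4, -0.9]
opening: 0.166
grasp_force: 60.8
[0.6058351  0.04086861 0.10903659] [ 0.02684342 -0.39914879 -0.92060212]
```

View pics/side3.png

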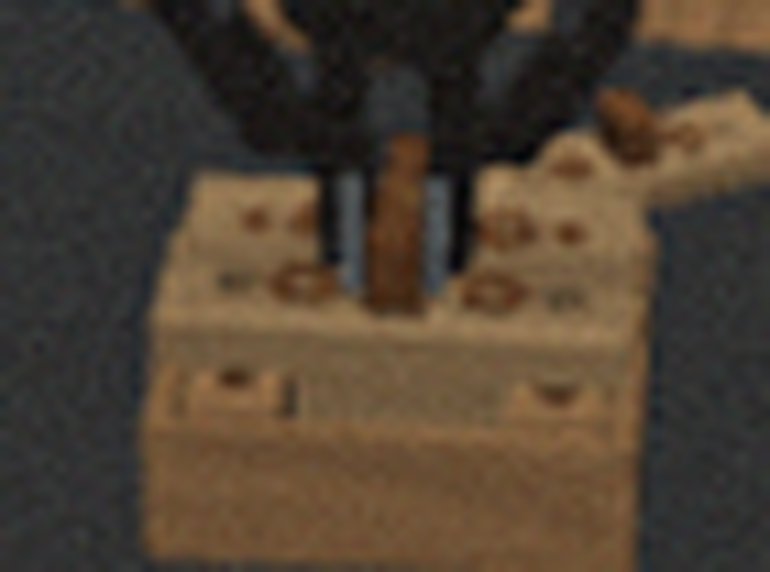

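Run:
```python
from h import *
np.set_printoptions(precision=4,suppress=True)
c=np.load("c3.npy",allow_pickle=True).item()
cr=lambda L:(np.array(L,float)+.5)/11+np.array((275,180))-.5
b,_=fit(c,cr([(148,428),(640,445),(150,555),(636,572),(257,217),(572,232)]),[(.068,.055,.045),(-.068,.055,.045),(.068,.055,0),(-.068,.055,0),(.045,-.029,.059),(-.045,-.029,.059)]);print("box",b,_)
for z in(.062,.064,.066):
  h=z+.014
  p,r=fit(c,cr([(158,323),(640,345),(237,282),(566,299),(395,307)]),[(.065,.023,h),(-.065,.023,h),(.045,0,h),(-.045,0,h),(0,.014,h)]);print("panel",z,p,r.ravel())
  d=p[:2]-b[:2];a=b[2];print("in box frame",d@[np.cos(a),np.sin(a)],d@[-np.sin(a),np.cos(a)],p[2]-a)
a=.0748
for b in(b,[.6074,.0103,.0748]):
  P=lambda x,y,z:[b[0]+x*np.cos(b[2])-y*np.sin(b[2]),b[1]+x*np.sin(b[2])+y*np.cos(b[2]),z]
  print(((proj(c,[P(.045,.029,.057),P(-.045,.029,.057),P(.068,.055,.045),P(-.068,.055,.045),P(.068,.055,0),P(.045,-.029,.059),P(-.045,-.029,.059)])-[275,180])*11).round().tolist())
```

```text
box [0.6085 0.0054 0.0952] [[0.2 0.2]
 [0.2 0. ]
 [0.  0.1]
 [0.1 0.3]
 [0.  0. ]
 [0.2 0.3]]
panel 0.062 [0.6053 0.0332 0.0859] [0.1 0.1 0.4 0.  0.2 0.2 0.  0.5 0.3 0.8]
in box frame -0.0005233137791407887 0.02801089503658864 -0.009218427599211876
panel 0.064 [0.6049 0.0361 0.0857] [0.2 0.1 0.3 0.  0.2 0.3 0.  0.5 0.3 0.8]
in box frame -0.00071793313979822 0.030867043928820545 -0.009479488885518389
panel 0.066 [0.6044 0.0389 0.0854] [0.2 0.1 0.3 0.  0.1 0.3 0.1 0.5 0.3 0.8]
in box frame -0.0009106824535628169 0.033723083472937156 -0.009786720302764076
[[233.0, 334.0], [557.0, 346.0], [141.0, 421.0], [637.0, 440.0], [146.0, 551.0], [252.0, 212.0], [565.0, 224.0]]
[[232.0, 342.0], [557.0, 359.0], [138.0, 428.0], [635.0, 454.0], [142.0, 559.0], [255.0, 220.0], [569.0, 236.0]]
```

The fit puts the panel about 1.7 mm too far in +y, with x fine. I'll correct that and lower it gently while watching the force.

```bash
python3 -m jog '[-0.0017,0,0,0,0,0,1, -0.0017,0,0.003,0,0,0,1, -0.0017,0,0.005,0,0,0,1, -0.0017,0,0.007,0,0,0,1, -0.0017,0,0.009,0,0,0,1, -0.0017,0,0.009,0,0,0,1]';  python3 -m jog '[0,0,0.002,0,0,0,1, 0,0,0.004,0,0,0,1, 0,0,0.004,0,0,0,1]'
```

```text
time_s: 6.48
eef_pos: [0.6059, 0.0392, 0.1001]
eef_rot: [-0.0, 0.68, 0.733, -0.0]
wrist_force: [-0.0, -0.1, 0.1]
opening: 0.171
grasp_force: 60.8
time_s: 6.85
eef_pos: [0.6061, 0.0394, 0.0962]
eef_rot: [-0.0, 0.68, 0.733, 0.0]
wrist_force: [1.9, 2.5, -1.9]
opening: 0.174
grasp_force: 60.7
```

```bash
python3 -m jog '[0.0003,0.0003,0.002,0,0,0,1, 0.0003,0.0003,0.004,0,0,0,1, 0.0003,0.0003,0.004,0,0,0,1]'; python3 -m jog '[0,0,0.001,0,0,0,1, 0,0,0.002,0,0,0,1, 0,0,0.002,0,0,0,1]'
```

```text
time_s: 7.22
eef_pos: [0.6062, 0.0395, 0.092]
eef_rot: [-0.0, 0.68, 0.733, -0.0]
wrist_force: [0.5, 2.0, -1.5]
opening: 0.168
grasp_force: 60.6
time_s: 7.6
eef_pos: [0.6063, 0.0395, 0.0902]
eef_rot: [-0.0, 0.68, 0.733, 0.0]
wrist_force: [0.3, 1.8, -1.8]
opening: 0.173
grasp_force: 60.8
```

```bash
python3 -m jog '[0,0,0.001,0,0,0,1, 0,0,0.0015,0,0,0,1, 0,0,0.0015,0,0,0,1]'; python3 -m jog '[0,0,0.001,0,0,0,1, 0,0,0.001,0,0,0,1]'
```

```text
time_s: 7.98
eef_pos: [0.6063, 0.0395, 0.09]
eef_rot: [0.0, 0.68, 0.733, -0.0]
wrist_force: [-4.7, 2.5, 8.3]
opening: 0.173
grasp_force: 62.0
time_s: 8.22
eef_pos: [0.6063, 0.0395, 0.0899]
eef_rot: [-0.0, 0.68, 0.733, -0.0]
wrist_force: [-8.5, 2.3, 15.5]
opening: 0.178
grasp_force: 63.0
```

The panel seats at TCP z = 0.090, which matches the rim. I'll release it, rise and swing towards the burnisher.

```bash
python3 -m jog '[0,0,-0.002,0,0,0,1, 0,0,-0.002,0,0,0,0.5, 0,0,-0.002,0,0,0,0.5, 0,0,-0.002,0,0,0,0.5, 0,0,-0.002,0,0,0,0.5, 0,0,-0.03,0,0,0,0.5, 0,0,-0.07,0,0,0,0.5, 0,0,-0.12,0,0,0,0.5, 0,0,-0.12,0,0,0,0.5]'
python3 -c "
from h import *
go([.4874,.3089,.2],-.385)
print(get_obs()['q'])"
```

```text
time_s: 9.35
eef_pos: [0.6093, 0.0391, 0.2131]
eef_rot: [0.004, 0.68, 0.733, 0.003]
wrist_force: [0.3, 0.8, -0.9]
opening: 0.501
grasp_force: 0.0
shift [ 0.2782 -0.1015  0.0116] rot [ 9.600e-03 -2.000e-04  4.596e-01] at [0.6093 0.0391 0.2131]
[-1.30087450e-01  2.92163718e-01  1.56222606e+00  6.22539302e-06
  1.27765788e+00 -2.04680782e-01]
```

```bash
python3 -m jog '[0.05,-0.018,0,0,0,0.1,0.4, 0.1,-0.036,0,0,0,0.2,0.4, 0.15,-0.054,0,0,0,0.3,0.4, 0.2,-0.07,0,0,0,0.4,0.4, 0.25,-0.09,0.005,0,0,0.46,0.4, 0.278,-0.0985,0.0085,0,0,0.46,0.4, 0.278,-0.0985,0.0085,0,0,0.46,0.4, 0.278,-0.0985,0.0085,0,0,0.46,0.4]'
python3 - <<'E'
from h import *
np.set_printoptions(precision=4,suppress=True)
go([.4874,.3089,.115],-.385)
c=camera("side");save(c,"side4.png",(285,180,375,310),4.6)
c2=camera("top")
f=lambda c,b,s:cv2.resize(c["frame"][b[1]:b[3],b[0]:b[2],::-1],None,fx=s,fy=s,interpolation=cv2.INTER_CUBIC)
A=f(c,(285,185,375,305),5)
cv2.imwrite("pics/side4.png",A)
for z in(.142,.08):print((proj(c,[.4874,.3089,z])-[285,185])*5)
E
```

```text
time_s: 10.35
eef_pos: [0.4874, 0.3087, 0.1987]
eef_rot: [0.0, 0.829, 0.559, -0.0]
wrist_force: [0.1, 0.3, -0.1]
opening: 0.6
grasp_force: 0.0
shift [ 0.0003 -0.0001  0.0837] rot [-0.0003  0.001  -0.0004] at [0.4874 0.3087 0.1987]
[[282.5971 335.462 ]]
[[277.3491 431.8878]]
```

View pics/side4.png

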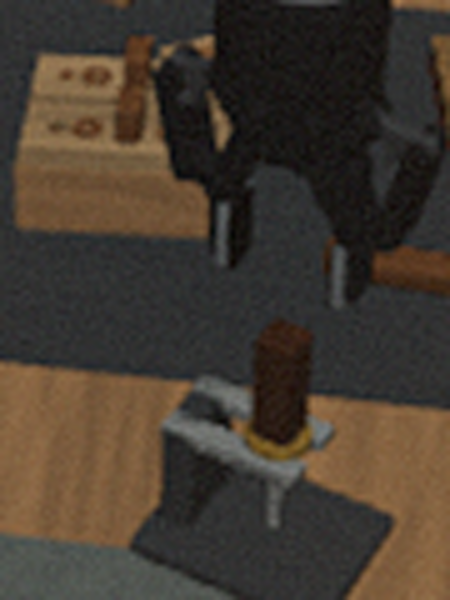

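The side crop shows the lid lying flush on the box. The burnisher's handle top is at (285,330), against a predicted (283,335), centred between the open fingers. I'll descend and grip.

```bash
python3 -m jog '[0,0,0.04,0,0,0,0.4, 0,0,0.07,0,0,0,0.4, 0,0,0.083,0,0,0,0.4, 0,0,0.083,0,0,0,0.4, 0,0,0.083,0,0,0,0.4, 0,0,0.083,0,0,0,1, 0,0,0.083,0,0,0,1, 0,0,0.083,0,0,0,1, 0,0,0.083,0,0,0,1]'
```

```text
time_s: 11.58
eef_pos: [0.488, 0.3096, 0.1175]
eef_rot: [0.0, 0.829, 0.559, 0.001]
wrist_force: [-0.0, -0.8, 5.9]
opening: 0.251
grasp_force: 58.6
```

```bash
python3 -m jog '[0,0,-0.01,0,0,0,1, 0,0,-0.04,0,0,0,1, 0,0,-0.08,0,0,0,1, 0,0,-0.12,0,0,0,1, 0,0,-0.12,0,0,0,1, 0,0,-0.12,0,0,0,1]'
python3 -c "
from h import *
go([.5502,.0062,.2365],.0748)"
```

```text
time_s: 12.32
eef_pos: [0.4868, 0.3092, 0.2357]
eef_rot: [-0.0, 0.829, 0.559, -0.001]
wrist_force: [0.6, 0.1, -1.9]
opening: 0.25
grasp_force: 58.8
shift [-0.2569  0.1726 -0.0008] rot [-0.0009  0.0005 -0.4602] at [0.4868 0.3092 0.2357]
```

```bash
python3 -m jog '[-0.043,0.029,0,0,0,-0.08,1, -0.086,0.058,0,0,0,-0.16,1, -0.128,0.086,0,0,0,-0.24,1, -0.171,0.115,0,0,0,-0.32,1, -0.214,0.144,0,0,0,-0.4,1, -0.245,0.165,0,0,0,-0.46,1, -0.257,0.1725,0,0,0,-0.46,1, -0.257,0.1725,0,0,0,-0.46,1, -0.257,0.1725,0,0,0,-0.46,1]'; python3 -m jog '[0,0,0.02,0,0,0,1, 0,0,0.045,0,0,0,1, 0,0,0.065,0,0,0,1, 0,0,0.065,0,0,0,1, 0,0,0.065,0,0,0,1]'
python3 - <<'E'
from h import *
go([.5502,.0062,.1665],.0748)
c=camera("side");np.save("c5",c,allow_pickle=True);save(c,"side5.png",(280,170,350,222),11)
z=get_obs()["eef_pos"][2]-.1025
for P in([.5502,.0062,z],[.5502,.0062,.054],[.5502,.0062,z+.06]):print((proj(c,P)-[280,170])*11)
E
```

```text
time_s: 13.45
eef_pos: [0.5501, 0.0077, 0.2357]
eef_rot: [-0.001, 0.68, 0.733, -0.0]
wrist_force: [-0.5, -0.3, -0.6]
opening: 0.251
grasp_force: 58.8
time_s: 14.08
eef_pos: [0.551, 0.0071, 0.1722]
eef_rot: [0.0, 0.68, 0.733, 0.0]
wrist_force: [-0.0, -0.8, -0.1]
opening: 0.249
grasp_force: 58.8
shift [-0.0008 -0.0009  0.0057] rot [0.001  0.0002 0.0008] at [0.551  0.0071 0.1722]
[[553.02262328 373.37413463]]
[[551.48986801 420.43548648]]
[[558.96539972 190.9085448 ]]
```

View pics/side5.png

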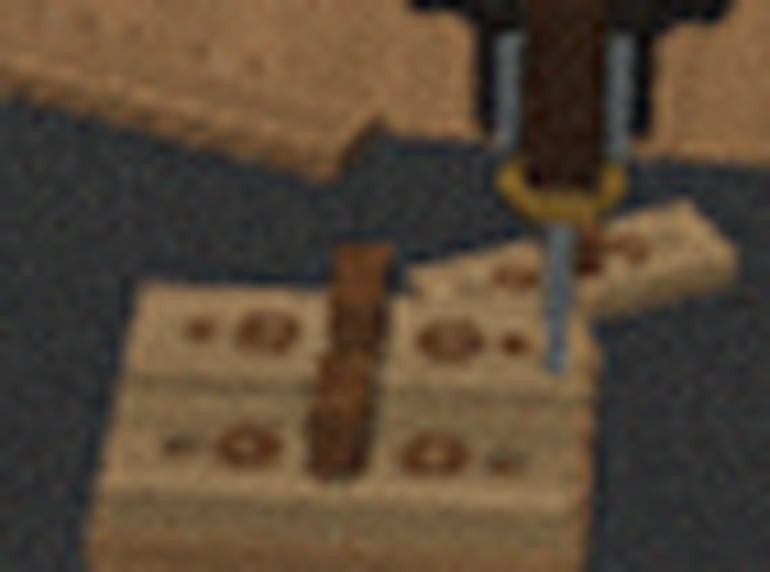

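Run:
```python
from h import *
np.set_printoptions(precision=4,suppress=True)
c=np.load("c5.npy",allow_pickle=True).item()
g=lambda P:(proj(c,P)-[280,170])*11-.0
b=(.608,.0105,.0748)
P=lambda x,y,z:[b[0]+x*np.cos(b[2])-y*np.sin(b[2]),b[1]+x*np.sin(b[2])+y*np.cos(b[2]),z]
m=g([P(.045,-.029,.057),P(-.045,-.029,.057),P(.045,.029,.057),P(-.045,.029,.057)])
o=np.array([(200,328),(515,345),(182,443),(505,463)])
print("resid",o-m)
dz=(o-m).mean(0)
d2=(o-m)[[1]].mean(0)
# tip now
z=.1722-.1025
t=np.array([554,368.])
J=np.c_[g([.551,.0071,z])[0]-g([.550,.0071,z])[0],g([.551,.0071,z])[0]-g([.551,.0061,z])[0]]
for off in(dz,d2):
  for zz in (z,z+.001):
    want=g(P(-.058,0,zz))[0]+off
    print("world mm to move",np.linalg.solve(J,want-t))
f=c["frame"].astype(int)
print(f[200:212,[305,308,328,330]].sum(2).T)
```

```text
resid [[ 1.9701 -7.9925]
 [ 3.4675 -6.7006]
 [ 7.5133 -9.2845]
 [ 5.4368 -5.943 ]]
world mm to move [-0.9492 -0.8148]
world mm to move [-0.7929 -2.2768]
world mm to move [-0.6864 -0.3799]
world mm to move [-0.53  -1.842]
[[213 178 284 333 293 267 289 298 253 270 216 264]
 [347 353 290 304 239 193 224 170 136 157 156 167]
 [332 284 292 315 332 284 255 280 295 272 275 277]
 [248 235 268 246 298 290 269 286 288 274 275 290]]
```

The tip is at (554,368) and needs about (-0.8,-0.8) mm, which agrees with the planned target. I'll correct and lower it into the groove in small steps.

```bash
python3 -m jog '[-0.0009,-0.0009,0,0,0,0,1, -0.0009,-0.0009,0.005,0,0,0,1, -0.0009,-0.0009,0.009,0,0,0,1, -0.0009,-0.0009,0.011,0,0,0,1, -0.0009,-0.0009,0.011,0,0,0,1]'; python3 -m jog '[0,0,0.001,0,0,0,1, 0,0,0.002,0,0,0,1, 0,0,0.002,0,0,0,1]'
```

```text
time_s: 14.75
eef_pos: [0.5496, 0.0054, 0.1599]
eef_rot: [-0.0, 0.68, 0.733, -0.0]
wrist_force: [-0.6, 0.6, 0.4]
opening: 0.247
grasp_force: 58.8
time_s: 15.12
eef_pos: [0.5497, 0.0054, 0.1582]
eef_rot: [-0.0, 0.68, 0.733, -0.0]
wrist_force: [-0.2, -0.3, -0.8]
opening: 0.252
grasp_force: 58.8
```

```bash
python3 -m jog '[0.0006,0,0.0005,0,0,0,1, 0.0006,0,0.001,0,0,0,1, 0.0006,0,0.001,0,0,0,1]'; python3 -m jog '[0,0,0.0005,0,0,0,1, 0,0,0.001,0,0,0,1, 0,0,0.001,0,0,0,1]'
```

```text
time_s: 15.5
eef_pos: [0.5497, 0.006, 0.1572]
eef_rot: [-0.0, 0.68, 0.733, -0.0]
wrist_force: [0.3, -0.7, -0.8]
opening: 0.248
grasp_force: 58.8
time_s: 15.88
eef_pos: [0.5497, 0.0059, 0.1563]
eef_rot: [0.0, 0.68, 0.733, -0.0]
wrist_force: [-0.1, 0.1, -2.2]
opening: 0.248
grasp_force: 58.8
```

```bash
python3 -m jog '[0,0,0.0005,0,0,0,1, 0,0,0.0005,0,0,0,1]'; python3 -m jog '[0,0,0.0005,0,0,0,1, 0,0,0.0005,0,0,0,1]'
```

```text
time_s: 16.12
eef_pos: [0.5498, 0.0059, 0.1561]
eef_rot: [0.0, 0.68, 0.733, 0.0]
wrist_force: [-0.5, 1.5, 2.3]
opening: 0.249
grasp_force: 59.3
time_s: 16.38
eef_pos: [0.5499, 0.0059, 0.1558]
eef_rot: [0.0, 0.68, 0.733, 0.0]
wrist_force: [-1.6, -0.2, 5.6]
opening: 0.252
grasp_force: 59.8
```

In contact at about 6 N. Starting the pass at 3.1 mm per row, which is 25 mm/s.

```bash
python3 -m jog '[0,0.0031,0,0,0,0,1, 0,0.0062,0,0,0,0,1, 0,0.0093,0,0,0,0,1, 0,0.0124,0,0,0,0,1, 0,0.0155,0,0,0,0,1, 0,0.0186,0,0,0,0,1, 0,0.0217,0,0,0,0,1, 0,0.0248,0,0,0,0,1, 0,0.0279,0,0,0,0,1, 0,0.031,0,0,0,0,1]'
```

```text
time_s: 17.62
eef_pos: [0.5805, 0.0081, 0.1558]
eef_rot: [-0.0, 0.68, 0.733, -0.0]
wrist_force: [-2.7, -1.0, 6.6]
opening: 0.246
grasp_force: 59.8
```

```bash
python3 -m jog '[0,0.0031,0,0,0,0,1, 0,0.0062,0,0,0,0,1, 0,0.0093,0,0,0,0,1, 0,0.0124,0,0,0,0,1, 0,0.0155,0,0,0,0,1, 0,0.0186,0,0,0,0,1, 0,0.0217,0,0,0,0,1, 0,0.0248,0,0,0,0,1, 0,0.0279,0,0,0,0,1, 0,0.031,0,0,0,0,1, 0,0.0341,0,0,0,0,1, 0,0.0372,0,0,0,0,1, 0,0.0403,0,0,0,0,1, 0,0.0434,0,0,0,0,1]'
```

```text
time_s: 19.38
eef_pos: [0.6238, 0.0114, 0.1558]
eef_rot: [-0.0, 0.68, 0.733, -0.0]
wrist_force: [-3.2, -1.1, 6.5]
opening: 0.25
grasp_force: 59.8
```

```bash
python3 -m jog '[0,0.0031,0,0,0,0,1, 0,0.0062,0,0,0,0,1, 0,0.0093,0,0,0,0,1, 0,0.0124,0,0,0,0,1, 0,0.0155,0,0,0,0,1, 0,0.0186,0,0,0,0,1, 0,0.0217,0,0,0,0,1, 0,0.0248,0,0,0,0,1, 0,0.0279,0,0,0,0,1, 0,0.031,0,0,0,0,1, 0,0.0341,0,0,0,0,1, 0,0.0372,0,0,0,0,1, 0,0.0403,0,0,0,0,1, 0,0.0434,0,0,0,0,1]'
```

```text
time_s: 21.12
eef_pos: [0.6671, 0.0146, 0.1558]
eef_rot: [-0.0, 0.68, 0.733, -0.0]
wrist_force: [-3.5, -0.6, 6.9]
opening: 0.25
grasp_force: 59.8
```

```bash
python3 -m jog '[0,0,-0.02,0,0,0,1, 0,0,-0.05,0,0,0,1, 0,0,-0.085,0,0,0,1, 0,0,-0.085,0,0,0,1, 0,0,-0.085,0,0,0,1]'
python3 -c "
from h import *
go([.4878,.3094,.2355],-.385)"
```

```text
time_s: 21.75
eef_pos: [0.6669, 0.0148, 0.24]
eef_rot: [-0.0, 0.68, 0.733, -0.0]
wrist_force: [-0.4, 0.4, -0.7]
opening: 0.25
grasp_force: 59.0
shift [ 0.3071 -0.1566  0.0046] rot [-4.000e-04 -1.000e-04  4.595e-01] at [0.6669 0.0148 0.24  ]
```

```bash
python3 -m jog '[0.04,-0.02,0,0,0,0.06,1, 0.08,-0.04,0,0,0,0.12,1, 0.12,-0.061,0,0,0,0.18,1, 0.16,-0.082,0,0,0,0.24,1, 0.2,-0.102,0,0,0,0.3,1, 0.24,-0.122,0,0,0,0.36,1, 0.28,-0.142,0,0,0,0.42,1, 0.3,-0.153,0,0,0,0.4595,1, 0.307,-0.1566,0,0,0,0.4595,1, 0.307,-0.1566,0,0,0,0.4595,1, 0.307,-0.1566,0,0,0,0.4595,1]'
python3 -c "
from h import *
go([.4878,.3094,.1175],-.385)"
```

```text
time_s: 23.12
eef_pos: [0.4887, 0.3083, 0.2399]
eef_rot: [0.0, 0.83, 0.559, -0.0]
wrist_force: [0.1, -0.1, -1.7]
opening: 0.253
grasp_force: 59.1
shift [ 0.0008 -0.0012  0.1224] rot [-0.0001  0.0006 -0.0006] at [0.4887 0.3083 0.2399]
```

```bash
python3 -m jog '[0.0008,-0.0012,0.02,0,0,0,1, 0.0008,-0.0012,0.04,0,0,0,1, 0.0008,-0.0012,0.06,0,0,0,1, 0.0008,-0.0012,0.08,0,0,0,1, 0.0008,-0.0012,0.1,0,0,0,1, 0.0008,-0.0012,0.112,0,0,0,1, 0.0008,-0.0012,0.117,0,0,0,1, 0.0008,-0.0012,0.117,0,0,0,1, 0.0008,-0.0012,0.117,0,0,0,1]'; python3 -m jog '[0,0,0.002,0,0,0,1, 0,0,0.004,0,0,0,1, 0,0,0.004,0,0,0,1]'
```

```text
time_s: 24.25
eef_pos: [0.4879, 0.3106, 0.1241]
eef_rot: [0.0, 0.829, 0.559, 0.001]
wrist_force: [-0.2, -0.6, -2.0]
opening: 0.247
grasp_force: 59.1
time_s: 24.62
eef_pos: [0.4872, 0.3104, 0.1191]
eef_rot: [-0.0, 0.829, 0.559, -0.0]
wrist_force: [-0.1, -0.5, -0.7]
opening: 0.253
grasp_force: 59.1
```

```bash
python3 -m jog '[0,0,0.001,0,0,0,1, 0,0,0.0015,0,0,0,1, 0,0,0.0015,0,0,0,1]'; python3 -m jog '[0,0,0.0005,0,0,0,1, 0,0,0.001,0,0,0,1]'
```

```text
time_s: 25.0
eef_pos: [0.4873, 0.3104, 0.1177]
eef_rot: [-0.0, 0.829, 0.559, -0.0]
wrist_force: [-0.1, -1.0, -1.4]
opening: 0.253
grasp_force: 59.1
time_s: 25.25
eef_pos: [0.4875, 0.3105, 0.1175]
eef_rot: [0.0, 0.829, 0.559, 0.0]
wrist_force: [-3.6, -1.6, 7.9]
opening: 0.251
grasp_force: 60.3
```

The collar rests on the prongs at the same height as at the start. I'll release, retreat and check.

```bash
python3 -m jog '[0,0,-0.001,0,0,0,1, 0,0,-0.001,0,0,0,0.4, 0,0,-0.001,0,0,0,0.4, 0,0,-0.001,0,0,0,0.4, 0,0,-0.001,0,0,0,0.4, 0,0,-0.02,0,0,0,0.4, 0,0,-0.06,0,0,0,0.4, 0,0,-0.11,0,0,0,0.4, 0,0,-0.15,0,0,0,0.4, 0,0,-0.15,0,0,0,0.4, 0,0,-0.15,0,0,0,0.4]'
python3 - <<'E'
from h import *
c=camera("side");save(c,"final.png",(270,185,390,305),5)
for k in("burnisher","panel"):print([(k,np.round(r["xyz"],3),r["confidence"]) for r in spot_in(c,k)])
E
```

```text
time_s: 26.62
eef_pos: [0.4872, 0.3103, 0.2673]
eef_rot: [0.0, 0.829, 0.559, 0.0]
wrist_force: [-0.0, 0.6, 0.3]
opening: 0.599
grasp_force: 0.0
[('burnisher', array([0.484, 0.314, 0.109]), 0.67)]
[('panel', array([0.609, 0.053, 0.063]), 0.68), ('panel', array([ 0.412, -0.42 ,  0.009]), 0.57), ('panel', array([ 0.534, -0.145,  0.01 ]), 0.43)]
```

View pics/final.png

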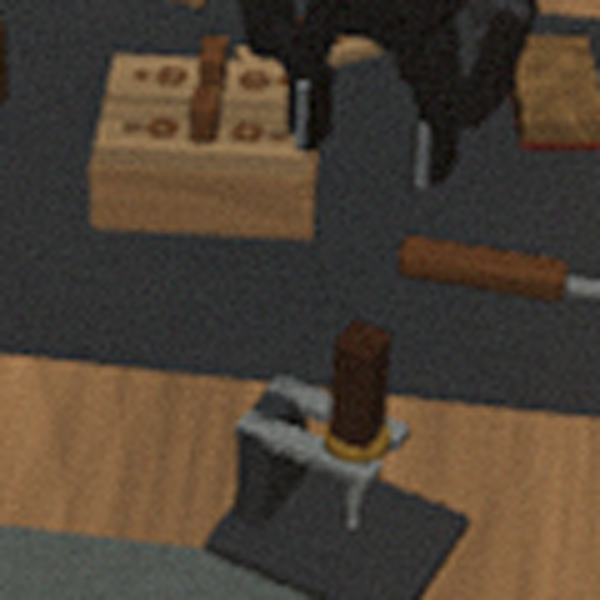

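The burnisher hangs upright in its fork at (358,390), the lid lies flush at (205,110), and the gripper is clear of everything.

```bash
python3 -c "
from bench import hand_in;print(hand_in())"
```

```text
the job is handed in; nothing more can be done
None
```

The lid panel is seated on its pegs, the groove was burnished in one pass at about 25 mm/s with roughly 7 N of pressure, and the burnisher hangs back in its fork; the job was handed in at about 27 s.

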